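# Stack the sample cartons and hold the record lever at its third click

### The job

Build the sample column for the recording: set the middle-sized carton squarely and centred on the large carton that stands on the round black scan pad, let go, then set the small carton squarely and centred on top and let go. Then press the sprung lever of the grey console down past its first and second clicks to the third, at the bottom of its travel, and finish while still holding it pressed there: it springs back up if released. Leave the large carton and everything else on the table where it stands.

Things in the scene. Friction and masses are not known exactly. Their poses are not given: they have to be found in the camera images.
- carton_large_center (a point): Closed plain cardboard carton with a paper tape strip along its top, 96 (x) x 66 (y) x 40 mm (z), standing flat on the scan pad: the foot of the column. The point is its centre, half-way up (20 mm below its top); x along its long side, z up.
- carton_middle_center (a point): Closed plain cardboard carton with a paper tape strip along its top, 80 (x) x 56 (y) x 44 mm (z), 0.14 to 0.28 kg, flat on the table left of the pad. The point is its centre (22 mm above its underside); x along its long side, z up.
- carton_small_center (a point): Closed plain cardboard carton with a paper tape strip along its top, 60 (x) x 42 (y) x 40 mm (z), 0.08 to 0.17 kg, flat on the table left of the pad. The point is its centre (20 mm above its underside); x along its long side, z up. Which of the two loose cartons lies nearer the pad varies.
- scan_pad_top (a point): Centre of the top of the round black scan pad, 150 mm across, 10 mm high, fixed to the table.
- lever_pivot (a point): The lever's hinge line on the grey console (fixed; 115 mm deep, 90 mm wide, 115 mm tall), 85 mm above the table. Axes of the console: -x is its front, out of which the lever points, y along the hinge line, z up. The console's front face is 25 mm ahead of this point (at x = -25 mm).
- lever_bar (a point): Centre of the lever's black crossbar: a round bar 22 mm thick, 64 mm long, parallel to the hinge line, level, on a 12 mm steel arm, 95 mm from the hinge line. At rest the arm points 0.45 rad above level; pressed to the third click it points 0.50 rad below level, and the bar's centre is then 39 mm above the table. The bar travels down on this arc, 81 mm in height; it may be pushed from above.
- lever (a joint): Angle in rad by which the lever is pressed: 0 at rest (up), first click about 0.25, second click about 0.57, third click at 0.90 to 0.95, against the firm stop at 0.95. A spring pushes it back up at every angle, also from the clicks; pushing down on the bar takes 2 to 13 N, rising to a hump before each click (about 8 N at 0.08, 8 N at 0.41, 11 N at 0.74) and easing to about 2, 4 and 7 N at the click, so a rise in force alone does not mean the end of the travel.
- squeeze_bottle: Bystander, to be left alone: yellow squeeze bottle, 64 mm across, 175 mm tall; the origin is at the centre of its underside.
- drink_bottle: Bystander, to be left alone: green bottle with cap, 64 mm across, 200 mm tall; the origin is at the centre of its underside.
- mug: Bystander, to be left alone: white mug, 78 mm across, 85 mm tall; the origin is at the centre of its underside.
- tape_roll: Bystander, to be left alone: roll of tape lying flat, 80 mm across, 24 mm high; the origin is at the centre of its underside.
- screwdriver: Bystander, to be left alone: black-handled screwdriver lying flat; the origin is at the centre of its underside.
- tin: Bystander, to be left alone: small steel tin, 52 mm across, 38 mm tall; the origin is at the centre of its underside.
- marker: Bystander, to be left alone: white marker pen lying flat, about 120 mm long, 16 mm thick; the origin is at the centre of its underside.
There are look-alikes about, which are no part of the job. Leave any blue, green or purple look-alike of the part that bears carton_large_center alone.

How it is judged (in metres and radians):
On the way, in this order (a step that is already met when the one before it is completed fails the run):
1. the middle carton stands squarely on the large one, let go (horizontal distance between carton_middle_center and carton_large_center below 0.01 m and angle between the x axis of carton_middle_center and the x axis of carton_large_center, either way round below 0.15 rad and z of carton_middle_center in the frame of carton_large_center between 0.037 and 0.047 m and angle between carton_middle_center's own z axis and vertical below 0.08 rad and contact force between carton_middle and the fingers below 0.1 N and contact force between carton_middle and the arm below 0.1 N and linear speed of carton_middle below 0.02 m/s), for 0.3 s.
2. the small carton stands squarely on the middle one, let go (all of step 1 and horizontal distance between carton_small_center and carton_middle_center below 0.01 m and angle between the x axis of carton_small_center and the x axis of carton_middle_center, either way round below 0.15 rad and z of carton_small_center in the frame of carton_middle_center between 0.037 and 0.047 m and angle between carton_small_center's own z axis and vertical below 0.08 rad and contact force between carton_small and the fingers below 0.1 N and contact force between carton_small and the arm below 0.1 N and linear speed of carton_small below 0.02 m/s), for 0.3 s.
3. the lever is pressed to its third click by the robot (value of joint lever above 0.88 rad and (contact force between lever and the fingers above 2 N or contact force between lever and the arm above 2 N)), for 0.3 s.
At the end, for the whole second after the job is handed in: Each added carton lies flat, let go, centred within 10 mm and square within 0.15 rad on the one below; the large carton is within 20 mm of its start; through the last second the robot alone holds the lever at 0.88 rad or more, pushing with at least 2 N (all of step 2 and all of step 3 and distance of carton_large_center from where it was at the start of the episode below 0.02 m and angle between carton_large_center's own z axis and vertical below 0.08 rad and contact force between lever and carton_small below 0.1 N and contact force between lever and carton_middle below 0.1 N and contact force between lever and carton_large below 0.1 N and contact force between lever and tin below 0.1 N and contact force between lever and drink_bottle below 0.1 N); the arm keeps its last pose, push and grip.
It fails at once if a bystander is moved more than 30 mm (distance of any of squeeze_bottle, drink_bottle, mug, tape_roll, screwdriver, tin, marker from where it was at the start of the episode above 0.03 m).
It also fails if it takes over 69 s, if anything falls off the work surface, if the arm or the gripper's body presses on something with over 40 N, if the wrist force passes 120 N, or if a joint passes its speed limit or range.

### The arm

A 7-joint arm with a two-finger parallel gripper is mounted at the origin on the work surface. World frame = base frame: x ahead of the robot, y to its left, z up, the work surface at z = 0. Lengths are in m, angles in degrees, forces in N, time in s.
With the tool pointing down it reaches from about 0.425 to 0.875 m from the base axis. Payload 4.7 kg.
Tool frame: the origin (TCP) lies midway between the tips of the shut fingers; the grasp point (between the pads) lies 19 mm behind it; z points along the fingers, x is the direction in which the jaws open and shut, and the axes are right-handed (so a half turn about z gives the same grasp; the last joint's range is limited). The gripper opens to 87 mm and grips with 3 to 60 N. Pads are 19 mm wide; open, the fingers measure 117 mm over their backs; the gripper's body (75 mm by 190 mm) begins 51 mm behind the grasp point.
Start: joints at [-62.275, 18.392, -4.016, 83.108, 1.295, 78.541, -3.26], TCP at [0.294, 0.58, 0.223] pointing down, gripper open.
Joint ranges: [-163.93, 163.93], [-17.29, 119.83], [-79.2, 71.16], [3.27, 140.29], [-89.18, 269.18], [5.43, 117.66], [-154.24, 154.24]. Speed limits (degrees/s): [147.25, 147.25, 180, 180, 180, 180, 180].

### API

Orientations are given as [roll, pitch, yaw] about the fixed x, y, z axes, in that order (R = Rz(yaw) Ry(pitch) Rx(roll)).
In Python, from cell import telemetry, optics, env gives the robot as it stands.
- The arm moves only by the tool arm_command, never from a script. Its arguments are lists of equal length, an entry for each row: "translation": the shift along the tool's x, y, z in cm, a list of three; "twist": the turn about the tool's z in degrees. In form: {"translation": [[x, y, z], ...], "twist": [twist, ...]}. A call has 1 to 10 rows; each row shifts and turns the pose as measured when the row begins, along the tool's axes as they then stand; what a row does not reach is not made up. A row lasts 1/8 s, in which the tool goes at most 62.5 mm and 10.7 degrees, less where a joint would pass 70% of its speed; a pose out of reach is approached as far as the arm can. A call is refused whole if a number of a shift passes 6.25 or a number of a turn 10.7, either way. A call with a gripper value outside its range is refused whole. "grip" is the opening in per cent of the stroke, from 0 (shut) to 100 (fully open), set as the call begins (left out, the last holds). The fingers move at their own pace and stop on an object; "force" is the grip in N (left out, the last holds). Time passes only in rows, so rows that do not move let the fingers close. It gives the time, the measured TCP pose, the force and the opening at its end, in the units of the state.
- telemetry.get_obs(): the state, without advancing time (a new reading comes with each control period).
- optics.read_camera(name): name is "scene" or "top"; returns a dict with "img" (384x512x3 uint8, blue, green, red), "fx", "fy", "cx", "cy" (pixels), "extrinsics" (4x4, takes a point from camera to world coordinates). Camera axes: x right, y up, looking along -z (the intrinsics and any distortion apply to the point x, -y, -z); pixel columns grow to the right and rows downward; lengths in m; the calibration is good to about 2 mm. A picture is of the moment at which its call begins. There is no depth.
- env.sign_off(): hands the job in, once; it reports no verdict.
The state is a dict: "time_s": time; "qpos": joint angles; "joint_velocities": joint speeds; "effort": joint torques, N m; "tool_pos": TCP position; "tool_rot": TCP orientation; "force": force on the tool from outside, world axes, zero at the start; "wrist_torque": the same for the moment, N m; "grip_width": finger opening in m.
Only numpy, scipy, OpenCV 4.12 (cv2) and the standard library are available. Lean on these libraries where they do the work, as an engineer would, in place of code of your own. Each camera call takes 0.05 s, during which the arm holds its last target. There are 200 camera calls.

## Working session

There is one attempt and no reset: what is moved stays moved. The work goes in short steps, Python scripts to look and compute and a tool call to move; the robot and the scene stay as the last step left them, time stands still between calls to the robot, and variables do not carry over. Pictures are saved under pics/ and viewed, about 8 in all and at most 12, crops included, and the job is handed in when it is done.

Besides the shell and the picture viewer there is one more tool, called after "Call:" as a command line: name --pt "numbers of a row" for each row, then --argument value for the rest. arm_command: Moves the arm, as the interface text tells. Its arguments: {"type":"object","properties":{"translation":{"type":"array","items":{"type":"array","items":{"type":"number"}}},"twist":{"type":"array","items":{"type":"number"}},"grip":{"type":"number"},"force":{"type":"number"}},"required":["translation","twist"]}

```bash
mkdir -p pics; ls; python3 - <<'E'
from cell import telemetry, optics, env
import cv2, numpy as np
o=telemetry.get_obs(); print({k:np.round(v,3) for k,v in o.items()})
for n in ("scene","top"):
    c=optics.read_camera(n); cv2.imwrite(f"pics/{n}0.png",c["img"]); print(n,c["fx"],c["fy"],c["cx"],c["cy"],[k for k in c]); print(np.round(c["extrinsics"],4))
E
```

```text
pics
{'time_s': np.float64(0.0), 'qpos': array([-62.273,  18.438,  -4.014,  83.175,   1.295,  78.539,  -3.262]), 'joint_velocities': array([ 0.021, -0.08 ,  0.043, -0.003, -0.046, -0.088,  0.007]), 'effort': array([ 0.0000e+00, -4.9129e+01, -4.0400e-01, -3.1253e+01, -6.4000e-02,
        4.4000e-02,  0.0000e+00]), 'tool_pos': array([0.294, 0.579, 0.221]), 'tool_rot': array([1.79994e+02, 1.06000e-01, 6.30800e+01]), 'force': array([-0.515, -0.011, -0.432]), 'wrist_torque': array([-0.014, -0.037, -0.015]), 'grip_width': np.float64(0.087)}
scene 434.4011026006725 434.4011026006725 254.4085628413633 200.62762352704053 ['img', 'fx', 'fy', 'cx', 'cy', 'extrinsics']
[[-0.4242 -0.7783  0.463   1.0857]
 [ 0.9054 -0.3729  0.2027  0.2699]
 [ 0.0149  0.5052  0.8629  1.2399]
 [ 0.      0.      0.      1.    ]]
top 480.41703101373616 480.41703101373616 252.22071310459 187.17487333935853 ['img', 'fx', 'fy', 'cx', 'cy', 'extrinsics']
[[-1.3100e-02  9.9480e-01 -1.0100e-01  3.5150e-01]
 [-9.9990e-01 -1.2700e-02  5.0000e-03 -1.0000e-03]
 [ 3.7000e-03  1.0110e-01  9.9490e-01  1.3008e+00]
 [ 0.0000e+00  0.0000e+00  0.0000e+00  1.0000e+00]]
```

View pics/top0.png

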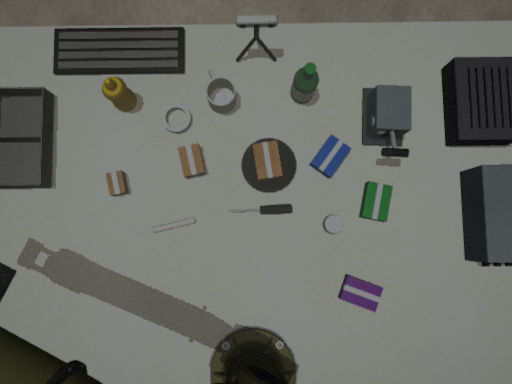

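View pics/scene0.png

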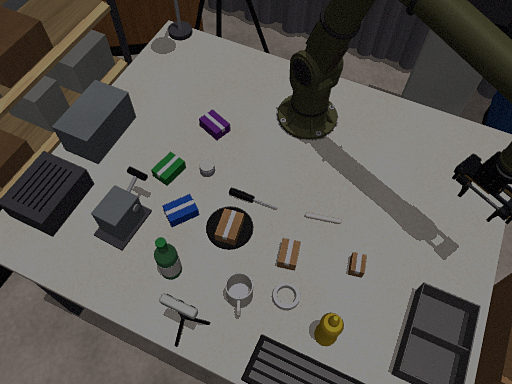

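The top view shows the large carton at (267,160) on the pad, the middle one at (192,160), the small one at (117,183) and the lever bar at (395,153). The scene view shows the same cartons at (229,226), (289,254) and (358,264), with the bar at (137,174). Next I'll look at enlarged crops to plan the masks.

```bash
python3 - <<'E'
import cv2, numpy as np
t=cv2.imread("pics/top0.png"); s=cv2.imread("pics/scene0.png")
def c(i,x,y): return cv2.resize(i[y-25:y+25,x-25:x+25],(200,200),interpolation=cv2.INTER_NEAREST)
P=np.vstack([np.hstack([c(t,*p) for p in((267,160),(192,160),(117,183),(395,150))]),np.hstack([c(s,*p) for p in((229,226),(289,254),(358,264),(130,185))])])
cv2.imwrite("pics/crops.png",P)
h=cv2.cvtColor(t,cv2.COLOR_BGR2HSV)
for x,y in((267,160),(192,160),(117,183)):
    for yy in range(y-22,y+26,3): print(yy,[tuple(map(int,h[yy,xx])) for xx in range(x-9,x+10,6)])
E
```

```text
138 [(45, 11, 134), (53, 11, 90), (45, 8, 66), (75, 8, 121)]
141 [(50, 15, 50), (60, 7, 75), (18, 93, 82), (15, 103, 102)]
144 [(15, 102, 108), (98, 8, 135), (17, 110, 107), (16, 105, 114)]
147 [(16, 100, 107), (102, 9, 136), (16, 108, 111), (17, 110, 114)]
150 [(16, 105, 109), (100, 6, 134), (15, 103, 111), (16, 109, 110)]
153 [(16, 105, 107), (60, 2, 132), (15, 107, 112), (16, 106, 111)]
156 [(16, 105, 107), (17, 29, 122), (16, 107, 110), (16, 107, 112)]
159 [(16, 113, 108), (16, 59, 117), (16, 59, 117), (16, 107, 112)]
162 [(17, 104, 110), (15, 88, 113), (12, 10, 127), (16, 105, 114)]
165 [(17, 114, 110), (17, 113, 113), (90, 2, 127), (15, 110, 114)]
168 [(16, 110, 111), (16, 111, 115), (90, 4, 134), (17, 109, 110)]
171 [(16, 111, 115), (16, 107, 114), (90, 6, 134), (16, 109, 112)]
174 [(16, 110, 114), (17, 110, 114), (98, 8, 136), (15, 109, 115)]
177 [(16, 112, 114), (16, 105, 114), (30, 4, 118), (16, 59, 56)]
180 [(16, 58, 57), (30, 36, 49), (38, 23, 44), (10, 16, 47)]
183 [(23, 22, 47), (40, 33, 47), (30, 27, 48), (30, 16, 48)]
138 [(34, 14, 132), (38, 15, 135), (41, 15, 134), 
[... 1303 characters left out ...]
]
176 [(16, 100, 105), (100, 6, 135), (15, 97, 108), (23, 23, 99)]
179 [(15, 102, 108), (90, 8, 135), (14, 103, 109), (18, 36, 86)]
182 [(15, 99, 108), (98, 8, 135), (16, 100, 105), (18, 36, 70)]
185 [(16, 74, 113), (98, 8, 135), (16, 99, 108), (16, 46, 61)]
188 [(21, 30, 119), (0, 0, 131), (16, 102, 110), (17, 40, 58)]
191 [(27, 20, 128), (19, 29, 122), (15, 94, 114), (22, 47, 60)]
194 [(53, 8, 135), (15, 80, 99), (27, 36, 70), (20, 15, 104)]
197 [(43, 13, 135), (48, 10, 134), (34, 15, 134), (42, 10, 134)]
200 [(60, 4, 134), (45, 8, 134), (60, 4, 134), (60, 6, 134)]
203 [(105, 4, 133), (42, 10, 133), (48, 10, 133), (60, 4, 134)]
206 [(68, 8, 133), (48, 10, 134), (45, 11, 134), (53, 8, 135)]
```

View pics/crops.png

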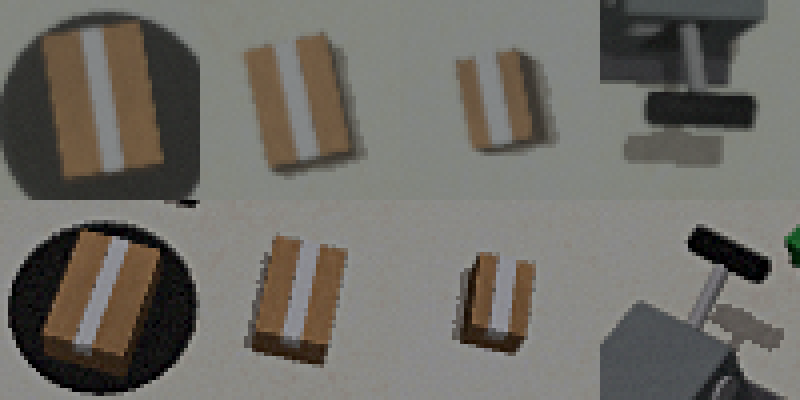

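The crops show that the top faces separate cleanly: bright orange (V>85) either side of a white tape along the long side. The bar is a black blob.

```bash
cat > h.py <<'E'
import cv2, numpy as np
from cell import telemetry, optics, env
def ray(c,uv,z):
    """pixels -> world points on plane height z"""
    uv=np.atleast_2d(np.asarray(uv,float)); E=c["extrinsics"]
    d=np.c_[(uv[:,0]-c["cx"])/c["fx"],-(uv[:,1]-c["cy"])/c["fy"],-np.ones(len(uv))]@E[:3,:3].T
    return E[:3,3]+d*((z-E[2,3])/d[:,2])[:,None]
def proj(c,p):
    E=c["extrinsics"]; q=E[:3,:3].T@(np.asarray(p)-E[:3,3]); return c["cx"]-c["fx"]*q[0]/q[2], c["cy"]+c["fy"]*q[1]/q[2]
def carton(c,uv,z,r=26,vmin=85):
    """top face rectangle near pixel uv: centre, sides, yaw of the long side (deg)"""
    x,y=map(int,uv); h=cv2.cvtColor(c["img"],cv2.COLOR_BGR2HSV).astype(int)
    m=((abs(h[...,0]-16)<5)&(h[...,1]>60)&(h[...,2]>vmin)).astype(np.uint8)
    k=np.zeros_like(m); k[y-r:y+r,x-r:x+r]=1; m*=k
    # pixel corners so that sizes are true
    v,u=np.nonzero(m); pts=np.vstack([np.c_[u+a,v+b] for a in(-.25,.25) for b in(-.25,.25)])
    w=ray(c,pts,z)[:,:2].astype(np.float32)*1000
    (cx,cy),(a,b),an=cv2.minAreaRect(w)
    if a<b: a,b,an=b,a,an+90
    an=(an+90)%180-90
    return np.round([cx,cy,a,b,an],1), m
def blob(c,f,uv,r):
    x,y=map(int,uv); g=c["img"].max(2); m=np.zeros(g.shape,np.uint8); m[y-r:y+r,x-r:x+r]=f(g)[y-r:y+r,x-r:x+r]
    n,l,s,ce=cv2.connectedComponentsWithStats(m); i=1+np.argmax(s[1:,4]); v,u=np.nonzero(l==i); return ce[i],s[i,4],np.c_[u,v]
E
python3 - <<'E'
from h import *
t=optics.read_camera("top"); s=optics.read_camera("scene")
for n,uv,us,z in(("L",(267,160),(229,226),.05),("M",(192,160),(289,254),.044),("S",(117,183),(358,264),.04)):
    print(n,carton(t,uv,z)[0],"scene",carton(s,us,z,24)[0])
for c,uv in((t,(395,153)),(s,(137,174))):
    ce,a,p=blob(c,lambda g:g<45,uv,16); w=ray(c,p,.126)[:,:2].astype(np.float32)*1000
    print("bar",ce,a,ray(c,ce,.126)[0].round(4),cv2.minAreaRect(w))
ce,a,p=blob(t,lambda g:g<75,(269,165),32); print("pad",a,cv2.minEnclosingCircle(ray(t,p,.01)[:,:2].astype(np.float32)*1000))
E
```

```text
L [551.3 -47.6  96.1  66.9   8.3] scene [554.1 -45.4  97.   66.8   8.4]
M [554.5 153.8  80.7  56.6  12.4] scene [557.1 155.9  80.6  56.9  12.5]
S [496.6 353.5  60.2  42.3  11.2] scene [499.3 355.7  60.9  42.3  11.3]
bar [394.30769231 151.77948718] 195 [ 0.5545 -0.3603  0.126 ] ((554.5371704101562, -360.768798828125), (62.21393966674805, 18.837726593017578), 86.65042114257812)
bar [136.69402985 173.29850746] 134 [ 0.5562 -0.359   0.126 ] ((556.3316040039062, -359.06195068359375), (70.15010833740234, 21.02200698852539), 86.26083374023438)
pad 1383 ((543.510986328125, -52.677268981933594), 74.32481384277344)
```

Call:
arm_command --pt "0 0 0" --pt "0 0 0" --pt "0 0 0" --pt "0 0 0" --pt "0 0 0" --twist '[-9.8,-9.8,-9.8,-9.8,0]' --grip 100

```text
time_s: 0.82
tool_pos: [0.2937, 0.5785, 0.2202]
tool_rot: [-179.9, 0.2, 103.4]
force: [-0.5, -0.4, -0.2]
grip_width: 0.0872
```

```bash
cat >> h.py <<'E'
def go(x,y,z,yaw):
    """remaining shift in tool axes (cm) and twist (deg) to a world TCP target (mm, deg)"""
    from scipy.spatial.transform import Rotation as Ro
    o=telemetry.get_obs(); R=Ro.from_euler("xyz",o["tool_rot"],degrees=True).as_matrix()
    d=R.T@(np.array([x,y,z])/1000-o["tool_pos"])*100; tw=-((yaw-o["tool_rot"][2]+180)%360-180)
    print("t",round(o["time_s"],2),"pos",o["tool_pos"].round(4),"rot",o["tool_rot"].round(2),"F",o["force"].round(2),"w",o["grip_width"].round(4),"-> shift",d.round(2),"twist",round(tw,2))
E
python3 -c "
from h import *
go(555.8,154.9,130,102.4)"
```

```text
Traceback (most recent call last):
  File "h.py", line 30, in go
    print("t",round(o["time_s"],2),"pos",o["tool_pos"].round(4),"rot",o["tool_rot"].round(2),"F",o["force"].round(2),"w",o["grip_width"].round(4),"-> shift",d.round(2),"twist",round(tw,2))
                                                                                                                         ^^^^^^^^^^^^^^^^^^^^^
AttributeError: 'float' object has no attribute 'round'
```

```bash
sed -i 's/o\["grip_width"\].round(4)/round(float(o["grip_width"]),4)/' h.py
python3 -c "
from h import *
go(555.8,154.9,130,102.4)"
```

```text
t 0.82 pos [0.2937 0.5785 0.2202] rot [-179.85    0.19  103.44] F [-0.49 -0.39 -0.22] w 0.0872 -> shift [-47.26  15.67   9.13] twist 1.04
```

Call:
arm_command --pt "-3 1 0" --pt "-5.2 1.7 0.5" --pt "-5.2 1.7 1" --pt "-5.2 1.7 1" --pt "-5.2 1.7 1.5" --pt "-5.2 1.7 1.5" --pt "-5.2 1.7 1.5" --pt "-5.2 1.7 1" --pt "-5 1.7 1" --pt "-2.5 1 0" --twist '[0,0,0,0,0,0,0,0,1,0]'

```text
time_s: 2.08
tool_pos: [0.5532, 0.1448, 0.1271]
tool_rot: [-179.9, -0.1, 100.6]
force: [-0.2, 0.7, 0.8]
grip_width: 0.0873
```

```bash
python3 - <<'E'
from h import *
go(555.8,154.9,130,102.4)
E
```

```text
t 2.08 pos [0.5532 0.1448 0.1271] rot [-1.7994e+02 -5.0000e-02  1.0063e+02] F [-0.18  0.74  0.77] w 0.0873 -> shift [ 0.94  0.44 -0.29] twist -1.77
```

Call:
arm_command --pt "0.9 0.4 0" --pt "0 0 1" --pt "0 0 1" --twist '[-1.8,0,0]'

```text
time_s: 2.45
tool_pos: [0.5563, 0.1539, 0.1064]
tool_rot: [180.0, -0.1, 102.0]
force: [-0.2, 1.3, 0.1]
grip_width: 0.0873
```

```bash
python3 - <<'E'
from h import *
go(555.8,154.9,12,102.4)
s=optics.read_camera("scene"); t=optics.read_camera("top")
cv2.imwrite("pics/a.png",np.hstack([cv2.resize(c["img"][y-55:y+55,x-55:x+55],(400,400)) for c,x,y in((t,192,150),(s,289,240))]))
E
```

```text
t 2.45 pos [0.5563 0.1539 0.1064] rot [ 1.80e+02 -6.00e-02  1.02e+02] F [-0.2   1.29  0.14] w 0.0873 -> shift [ 0.1  -0.03  9.44] twist -0.4
```

View pics/a.png

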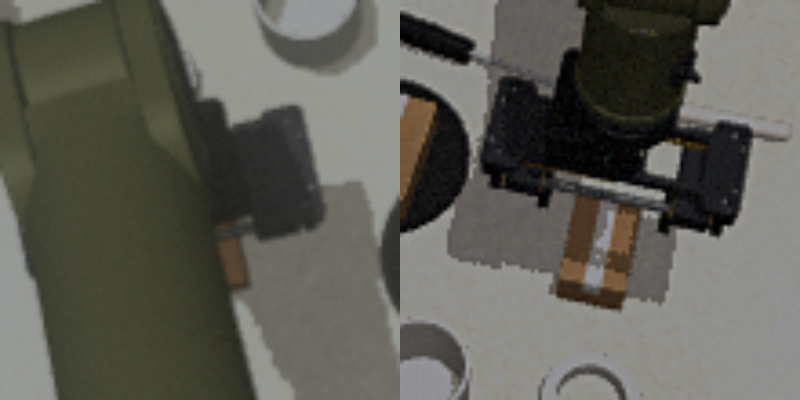

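The gripper straddles the middle carton, which shows in the right half of the crop around (600,245), square and centred. I'll descend and grip.

Call:
arm_command --pt "0.1 0 2.5" --pt "0 0 2.5" --pt "0 0 2.3" --pt "0 0 1.6" --pt "0 0 0.5" --pt "0 0 0" --twist '[-0.4,0,0,0,0,0]'

```text
time_s: 3.3
tool_pos: [0.5542, 0.1592, 0.0098]
tool_rot: [-180.0, -0.1, 102.7]
force: [0.3, 0.8, -0.1]
grip_width: 0.0869
```

```bash
python3 - <<'E'
from h import *
go(555.8,154.9,12,102.4)
E
```

```text
t 3.3 pos [0.5542 0.1592 0.0098] rot [-1.7998e+02 -1.4000e-01  1.0270e+02] F [ 0.27  0.84 -0.1 ] w 0.0869 -> shift [-0.45  0.06 -0.22] twist 0.3
```

Call:
arm_command --pt "-0.4 0 0" --pt "0 0 0" --pt "0 0 0" --pt "0 0 0" --pt "0 0 0" --pt "0 0 0" --pt "0 0 0" --pt "0 0 0" --twist '[0,0,0,0,0,0,0,0]' --grip 30 --force 20

```text
time_s: 4.3
tool_pos: [0.5569, 0.1554, 0.0121]
tool_rot: [179.8, -0.2, 102.7]
force: [0.1, 0.6, -0.1]
grip_width: 0.0557
```

```bash
python3 - <<'E'
from h import *
go(555.8,154.9,12,102.4)
E
```

```text
t 4.3 pos [0.5569 0.1554 0.0121] rot [ 1.7978e+02 -1.7000e-01  1.0267e+02] F [ 0.15  0.58 -0.12] w 0.0557 -> shift [-0.03 -0.12  0.01] twist 0.27
```

Call:
arm_command --pt "0 0 -1" --pt "0 0 -3" --pt "0 0 -3" --pt "0 0 -2" --pt "0 0 0" --twist '[0,0,0,0,0]'

```text
time_s: 4.92
tool_pos: [0.5547, 0.1544, 0.1044]
tool_rot: [-180.0, -0.1, 102.7]
force: [0.1, 0.4, -3.0]
grip_width: 0.0559
```

```bash
python3 - <<'E'
from h import *
go(553.8,-46.3,95,98.3)
E
```

```text
t 4.92 pos [0.5547 0.1544 0.1044] rot [-1.7996e+02 -1.4000e-01  1.0267e+02] F [ 0.09  0.39 -3.05] w 0.0559 -> shift [-19.57  -4.49   0.89] twist 4.37
```

Call:
arm_command --pt "-1.5 -0.3 0" --pt "-3 -0.7 0" --pt "-4 -0.9 0.2" --pt "-4 -0.9 0.2" --pt "-3.5 -0.8 0.2" --pt "-2 -0.5 0.2" --pt "-1 -0.2 0" --pt "0 0 0" --pt "0 0 0" --twist '[0,0,1.1,1.1,1.1,1.1,0,0,0]'

```text
time_s: 6.05
tool_pos: [0.5434, -0.0504, 0.0877]
tool_rot: [-179.1, -0.1, 98.1]
force: [0.2, 1.1, -1.8]
grip_width: 0.0557
```

```bash
python3 - <<'E'
from h import *
go(553.8,-46.3,65,98.3)
E
```

```text
t 6.05 pos [ 0.5434 -0.0504  0.0877] rot [-1.7915e+02 -1.0000e-01  9.8140e+01] F [ 0.19  1.11 -1.83] w 0.0557 -> shift [0.26 1.12 2.25] twist -0.16
```

Call:
arm_command --pt "0.3 1.1 0" --pt "0 0 0.8" --pt "0 0 0" --twist '[0,0,0]'

```text
time_s: 6.42
tool_pos: [0.5552, -0.042, 0.0789]
tool_rot: [-179.2, -0.2, 98.4]
force: [-0.2, -0.7, -2.2]
grip_width: 0.056
```

```bash
python3 - <<'E'
from h import *
go(553.8,-46.3,62.5,98.3)
E
```

```text
t 6.42 pos [ 0.5552 -0.042   0.0789] rot [-1.7918e+02 -1.6000e-01  9.8450e+01] F [-0.24 -0.71 -2.19] w 0.056 -> shift [-0.41 -0.18  1.64] twist 0.15
```

Call:
arm_command --pt "-0.4 -0.2 0.5" --pt "0 0 0.5" --pt "0 0 0.3" --pt "0 0 0" --twist '[0,0,0,0]'

```text
time_s: 6.92
tool_pos: [0.553, -0.0467, 0.0646]
tool_rot: [-179.1, -0.2, 98.4]
force: [-0.6, -0.1, -2.5]
grip_width: 0.0559
```

```bash
python3 - <<'E'
from h import *
go(553.8,-46.3,62.5,98.3)
E
```

```text
t 6.92 pos [ 0.553  -0.0467  0.0646] rot [-1.7913e+02 -1.6000e-01  9.8430e+01] F [-0.6  -0.13 -2.47] w 0.0559 -> shift [0.03 0.09 0.21] twist 0.13
```

Call:
arm_command --pt "0 0.1 0.15" --pt "0 0 0.1" --pt "0 0 0" --twist '[0,0,0]'

```text
time_s: 7.3
tool_pos: [0.5545, -0.0466, 0.0629]
tool_rot: [-179.2, -0.2, 98.4]
force: [-0.3, 0.6, -2.9]
grip_width: 0.0557
```

```bash
python3 - <<'E'
from h import *
go(553.8,-46.3,62,98.3)
E
```

```text
t 7.3 pos [ 0.5545 -0.0466  0.0629] rot [-1.7919e+02 -1.6000e-01  9.8430e+01] F [-0.28  0.6  -2.95] w 0.0557 -> shift [ 0.04 -0.06  0.09] twist 0.13
```

Call:
arm_command --pt "0 0 0.1" --pt "0 0 0.1" --pt "0 0 0" --twist '[0,0,0]'

```text
time_s: 7.68
tool_pos: [0.5546, -0.0467, 0.0622]
tool_rot: [-179.2, -0.2, 98.4]
force: [-1.2, -0.4, -0.9]
grip_width: 0.0562
```

Contact: the load dropped from 2.9 to 0.9 N. I'll release and lift.

Call:
arm_command --pt "0 0 0" --pt "0 0 0" --pt "0 0 0" --pt "0 0 0" --pt "0 0 -1" --pt "0 0 -2" --pt "0 0 -4" --pt "0 0 -4" --pt "0 0 -3" --twist '[0,0,0,0,0,0,0,0,0]' --grip 85

```text
time_s: 8.8
tool_pos: [0.556, -0.0468, 0.2064]
tool_rot: [-179.1, -0.2, 98.4]
force: [1.4, -0.2, 0.1]
grip_width: 0.0742
```

```bash
python3 - <<'E'
from h import *
go(498,354.6,130,101.2)
E
```

```text
t 8.8 pos [ 0.556  -0.0468  0.2064] rot [-1.7914e+02 -1.5000e-01  9.8410e+01] F [ 1.37 -0.19  0.07] w 0.0742 -> shift [40.54  0.24  7.74] twist -2.79
```

Call:
arm_command --pt "2 0 0" --pt "5 0 0.5" --pt "5 0 1" --pt "5 0 1.5" --pt "5 0 1.5" --pt "5 0 1" --pt "5 0 1" --pt "4 0 1" --pt "2 0 0" --pt "0 0 0" --twist '[0,0,0,0,0,0,-1,-1,0,0]'

```text
time_s: 10.05
tool_pos: [0.5045, 0.3381, 0.1433]
tool_rot: [179.7, -0.1, 100.1]
force: [-0.3, -0.8, -0.1]
grip_width: 0.0737
```

```bash
python3 - <<'E'
from h import *
go(498,354.6,100,101.2)
t=optics.read_camera("top"); s=optics.read_camera("scene")
print(carton(t,proj(t,(.553,-.047,.094)),.094)[0],carton(s,proj(s,(.553,-.047,.094)),.094,24)[0])
cv2.imwrite("pics/b.png",np.hstack([cv2.resize(c["img"][int(y)-40:int(y)+40,int(x)-40:int(x)+40],(400,400)) for c in(t,s) for x,y in [proj(c,(.553,-.047,.094))]]))
E
```

```text
t 10.05 pos [0.5045 0.3381 0.1433] rot [ 1.7968e+02 -1.5000e-01  1.0007e+02] F [-0.27 -0.79 -0.07] w 0.0737 -> shift [ 1.73 -0.38  4.34] twist -1.13
[545.5 -45.2  96.5  66.1   8. ] [567.4 -38.1 107.8  71.5   8.4]
```

View pics/b.png

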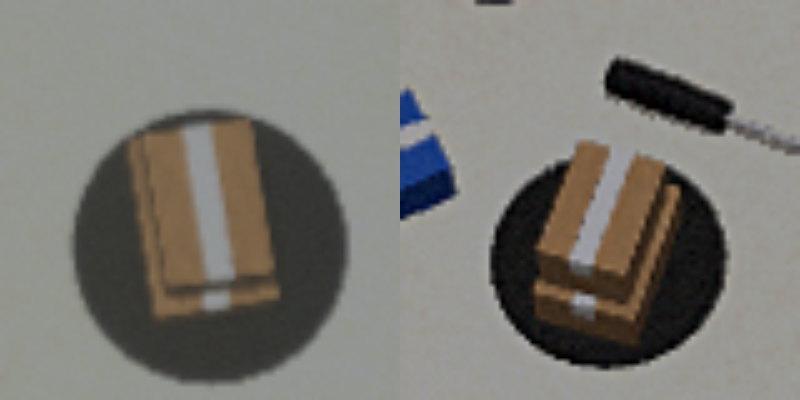

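The middle carton sits flat on the large one. In the crop's top view its top face has corners at about (137,137), (248,120), (273,277) and (164,287). In the scene view they are at (577,142), (665,164), (625,276) and (537,247). I'll cast those onto z = 0.094 to check.

```bash
python3 - <<'E'
from h import *
t=optics.read_camera("top"); s=optics.read_camera("scene")
for c,q in((t,[(138,137),(249,120),(274,277),(164,287)]),(s,[(177,142),(265,163),(225,276),(137,247)])):
    x,y=proj(c,(.553,-.047,.094)); q=np.array(q)/5+[int(x)-40,int(y)-40]-.5
    w=ray(c,q,.094)[:,:2]*1000; print(w.round(1).tolist(),w.mean(0).round(1),[round(float(np.linalg.norm(w[i]-w[i-1])),1) for i in range(4)])
E
```

```text
[[587.4, -13.3], [595.5, -70.1], [514.6, -81.3], [510.2, -25.5]] [551.9 -47.5] [78.2, 57.3, 81.7, 56.0]
[[522.7, -80.8], [512.8, -26.1], [591.3, -13.9], [596.6, -69.3]] [555.8 -47.5] [74.8, 55.6, 79.5, 55.7]
```

The middle carton is within about 2 mm of the large carton's centre, and the sizes come out right. Now the small carton.

Call:
arm_command --pt "1.7 -0.4 1" --pt "0 0 2" --pt "0 0 1" --pt "0 0 0" --pt "0 0 0" --twist '[-1.1,0,0,0,0]'

```text
time_s: 10.88
tool_pos: [0.4997, 0.3506, 0.1021]
tool_rot: [179.6, -0.1, 100.7]
force: [-0.3, -0.0, 0.7]
grip_width: 0.0742
```

```bash
python3 - <<'E'
from h import *
go(498,354.6,10,101.2)
E
```

```text
t 10.88 pos [0.4997 0.3506 0.1021] rot [ 1.7962e+02 -1.1000e-01  1.0075e+02] F [-0.26 -0.01  0.71] w 0.0742 -> shift [ 0.41 -0.15  9.21] twist -0.45
```

Call:
arm_command --pt "0.4 -0.1 2.5" --pt "0 0 2.5" --pt "0 0 2.3" --pt "0 0 1.2" --pt "0 0 0.3" --pt "0 0 0" --twist '[-0.4,0,0,0,0,0]'

```text
time_s: 11.62
tool_pos: [0.5023, 0.3575, 0.0171]
tool_rot: [179.1, -0.4, 101.1]
force: [-0.0, 0.4, 0.5]
grip_width: 0.0741
```

```bash
python3 - <<'E'
from h import *
go(498,354.6,10,101.2)
E
```

```text
t 11.62 pos [0.5023 0.3575 0.0171] rot [179.12  -0.37 101.13] F [-0.04  0.4   0.49] w 0.0741 -> shift [-0.21 -0.49  0.7 ] twist -0.07
```

Call:
arm_command --pt "-0.2 -0.5 0.3" --pt "0 0 0.2" --pt "0 0 0" --twist '[0,0,0]'

```text
time_s: 12.0
tool_pos: [0.4985, 0.3552, 0.0137]
tool_rot: [179.0, -0.4, 101.1]
force: [0.3, -0.4, -0.1]
grip_width: 0.074
```

Call:
arm_command --pt "0 0 0" --pt "0 0 0" --pt "0 0 0" --pt "0 0 0" --pt "0 0 0" --pt "0 0 0" --pt "0 0 0" --pt "0 0 0" --twist '[0,0,0,0,0,0,0,0]' --grip 20 --force 15

```text
time_s: 13.0
tool_pos: [0.4988, 0.3555, 0.0141]
tool_rot: [178.9, -0.5, 101.1]
force: [0.2, 0.4, -0.2]
grip_width: 0.0417
```

```bash
python3 - <<'E'
from h import *
go(498,354.6,10,101.2)
E
```

```text
t 13.0 pos [0.4988 0.3555 0.0141] rot [178.93  -0.47 101.13] F [ 0.25  0.43 -0.2 ] w 0.0417 -> shift [-0.07 -0.11  0.41] twist -0.07
```

Call:
arm_command --pt "0 0 -1" --pt "0 0 -3" --pt "0 0 -4" --pt "0 0 -4" --pt "0 0 -3" --pt "0 0 -1" --pt "0 0 0" --twist '[0,0,0,0,0,0,0]'

```text
time_s: 13.88
tool_pos: [0.4952, 0.3527, 0.1801]
tool_rot: [179.0, -0.4, 101.1]
force: [-0.0, -0.1, -0.7]
grip_width: 0.0421
```

```bash
python3 - <<'E'
from h import *
go(554.2,-46.9,145,98.3)
E
```

```text
t 13.88 pos [0.4952 0.3527 0.1801] rot [179.02  -0.42 101.12] F [-0.04 -0.1  -0.68] w 0.0421 -> shift [-40.37  -1.97   3.18] twist 2.82
```

Call:
arm_command --pt "-2 0 0" --pt "-4 0 0" --pt "-5 -0.3 0" --pt "-5 -0.3 0" --pt "-5 -0.3 0" --pt "-5 -0.3 0" --pt "-5 -0.3 0" --pt "-4 -0.3 0" --pt "-2 0 0" --pt "0 0 0" --twist '[0,0,0,0,1,1,0.8,0,0,0]'

```text
time_s: 15.12
tool_pos: [0.5329, -0.044, 0.162]
tool_rot: [-179.4, 0.0, 97.5]
force: [0.3, 0.3, -1.0]
grip_width: 0.0421
```

```bash
python3 - <<'E'
from h import *
go(554.2,-46.9,120,98.3)
E
```

```text
t 15.12 pos [ 0.5329 -0.044   0.162 ] rot [-1.7941e+02  3.0000e-02  9.7540e+01] F [ 0.3   0.29 -1.01] w 0.0421 -> shift [-0.56  2.11  4.18] twist -0.76
```

Call:
arm_command --pt "-0.4 1.2 0.5" --pt "-0.2 0.9 1" --pt "0 0 1.3" --pt "0 0 0.4" --pt "0 0 0" --twist '[-0.7,0,0,0,0]'

```text
time_s: 15.75
tool_pos: [0.554, -0.0432, 0.1246]
tool_rot: [-179.1, -0.1, 98.6]
force: [-0.6, 0.3, -1.8]
grip_width: 0.0417
```

```bash
python3 - <<'E'
from h import *
go(554.2,-46.9,110,98.3)
E
```

```text
t 15.75 pos [ 0.554  -0.0432  0.1246] rot [-1.7913e+02 -9.0000e-02  9.8620e+01] F [-0.61  0.31 -1.81] w 0.0417 -> shift [-0.37 -0.01  1.46] twist 0.32
```

Call:
arm_command --pt "-0.3 0 0.5" --pt "0 0 0.4" --pt "0 0 0.2" --pt "0 0 0" --twist '[0.3,0,0,0]'

```text
time_s: 16.25
tool_pos: [0.5545, -0.0463, 0.1137]
tool_rot: [-179.2, -0.1, 98.3]
force: [-0.1, 0.6, -1.0]
grip_width: 0.042
```

```bash
python3 - <<'E'
from h import *
go(554.2,-46.9,108,98.3)
E
```

```text
t 16.25 pos [ 0.5545 -0.0463  0.1137] rot [-1.7921e+02 -9.0000e-02  9.8310e+01] F [-0.08  0.61 -0.98] w 0.042 -> shift [-0.06 -0.03  0.57] twist 0.01
```

Call:
arm_command --pt "0 0 0.2" --pt "0 0 0.15" --pt "0 0 0.1" --pt "0 0 0.1" --pt "0 0 0" --twist '[0,0,0,0,0]'

```text
time_s: 16.88
tool_pos: [0.5549, -0.0463, 0.109]
tool_rot: [-179.3, -0.1, 98.3]
force: [-0.4, 0.3, -0.7]
grip_width: 0.0421
```

Call:
arm_command --pt "0 0 0.1" --pt "0 0 0.1" --pt "0 0 0" --twist '[0,0,0]'

```text
time_s: 17.25
tool_pos: [0.555, -0.0464, 0.1086]
tool_rot: [-179.3, -0.1, 98.3]
force: [-0.0, 0.8, -0.4]
grip_width: 0.0418
```

Call:
arm_command --pt "0 0 0.1" --pt "0 0 0" --twist '[0,0]'

```text
time_s: 17.5
tool_pos: [0.5551, -0.0465, 0.1083]
tool_rot: [-179.3, -0.1, 98.3]
force: [-0.7, -0.8, 0.8]
grip_width: 0.0418
```

In contact, as the force is now upward. I'll release gently, lift clear and move aside towards the lever.

Call:
arm_command --pt "0 0 0" --pt "0 0 0" --pt "0 0 0" --pt "0 0 0" --pt "0 0 -1" --pt "0 0 -2" --pt "0 0 -3" --pt "0 0 -3" --pt "0 0 0" --twist '[0,0,0,0,0,0,0,0,0]' --grip 75

```text
time_s: 18.62
tool_pos: [0.5567, -0.0466, 0.2024]
tool_rot: [-179.4, -0.1, 98.3]
force: [0.1, 0.5, -0.9]
grip_width: 0.0651
```

```bash
python3 - <<'E'
from h import *
go(556,-360,180,86.6)
E
```

```text
t 18.62 pos [ 0.5567 -0.0466  0.2024] rot [-1.7942e+02 -8.0000e-02  9.8290e+01] F [ 0.14  0.46 -0.86] w 0.0651 -> shift [-31.01  -4.57   2.24] twist 11.69
```

Call:
arm_command --pt "-2 0 0" --pt "-4 0 0" --pt "-5 -0.5 0" --pt "-5 -0.5 0" --pt "-5 -0.5 0" --pt "-4.5 0 0" --pt "-3 0 0" --pt "-1.5 0 0" --pt "0 0 0" --pt "0 0 0" --twist '[0,0,0,0,4,4,3.5,0,0,0]' --grip 0 --force 20

```text
time_s: 19.88
tool_pos: [0.5737, -0.3494, 0.1941]
tool_rot: [-178.9, -0.2, 87.0]
force: [-0.1, -0.4, 0.5]
grip_width: 0.0003
```

```bash
python3 - <<'E'
from h import *
go(556,-360,160,86.6)
t=optics.read_camera("top"); s=optics.read_camera("scene")
cv2.imwrite("pics/c.png",np.hstack([cv2.resize(c["img"][int(y)-40:int(y)+40,int(x)-40:int(x)+40],(400,400)) for c in(t,s) for x,y in [proj(c,(.553,-.047,.134))]]))
cv2.imwrite("pics/d.png",s["img"])
E
```

```text
t 19.88 pos [ 0.5737 -0.3494  0.1941] rot [-178.89   -0.25   86.97] F [-0.11 -0.37  0.47] w 0.0003 -> shift [-1.16 -1.65  3.43] twist 0.37
```

View pics/c.png

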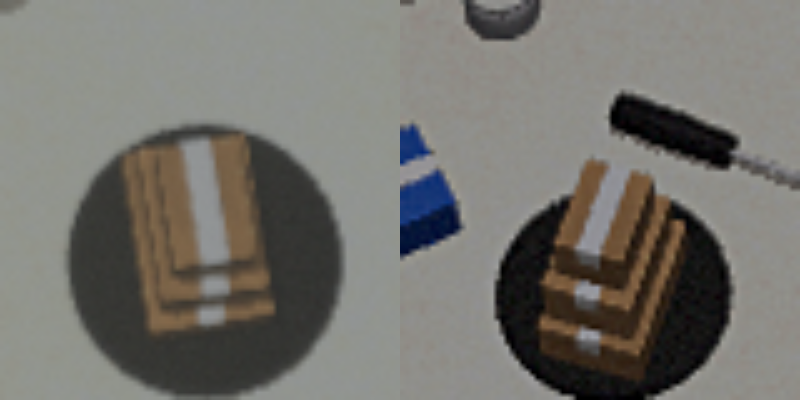

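The column stands flat. In the crop's top view the small carton's top corners are at about (158,147), (246,135), (264,262) and (174,270). In the scene view they are at (589,159), (656,176), (622,265) and (556,246).

```bash
python3 - <<'E'
from h import *
t=optics.read_camera("top"); s=optics.read_camera("scene")
for c,q in((t,[(158,147),(246,135),(264,262),(174,270)]),(s,[(189,159),(256,176),(222,265),(156,246)])):
    x,y=proj(c,(.553,-.047,.134)); q=np.array(q)/5+[int(x)-40,int(y)-40]-.5
    w=ray(c,q,.134)[:,:2]*1000; print(w.round(1).tolist(),w.mean(0).round(1),[round(float(np.linalg.norm(w[i]-w[i-1])),1) for i in range(4)])
E
```

```text
[[581.9, -25.3], [587.4, -68.8], [524.0, -76.5], [520.6, -32.2]] [553.5 -50.7] [61.7, 43.8, 63.8, 44.4]
[[529.7, -70.4], [523.0, -29.7], [584.2, -21.2], [589.6, -61.0]] [556.6 -45.6] [60.7, 41.3, 61.8, 40.2]
```

Call:
arm_command --pt "-1.1 -1.6 0" --pt "0 0 1" --pt "0 0 1" --pt "0 0 0" --twist '[0.4,0,0,0]'

```text
time_s: 20.58
tool_pos: [0.5554, -0.3597, 0.1735]
tool_rot: [-178.9, -0.2, 86.6]
force: [-0.1, 0.0, -0.1]
grip_width: 0.0003
```

```bash
python3 - <<'E'
from h import *
go(556,-360,137,86.6)
E
```

```text
t 20.57 pos [ 0.5554 -0.3597  0.1735] rot [-178.93   -0.23   86.58] F [-0.1   0.04 -0.11] w 0.0003 -> shift [-0.04  0.13  3.65] twist -0.02
```

The small carton's centre measures about (555,-48), within 3 mm, so the column is good. Now I'll press the lever, following its arc (tool y is about world +x).

Call:
arm_command --pt "0 -0.1 2" --pt "0 0 1.5" --pt "0 -0.2 1" --pt "0 -0.2 1" --pt "0 -0.2 1" --pt "0 -0.1 1" --twist '[0,0,0,0,0,0]'

```text
time_s: 21.32
tool_pos: [0.5424, -0.3593, 0.0961]
tool_rot: [-178.6, -0.3, 86.5]
force: [-2.7, 1.6, 8.7]
grip_width: 0.0005
```

```bash
python3 - <<'E'
from h import *
go(547,-360,96,86.6)
E
```

```text
t 21.32 pos [ 0.5424 -0.3593  0.0961] rot [-178.6    -0.28   86.53] F [-2.68  1.59  8.74] w 0.0005 -> shift [-0.04  0.47 -0.  ] twist -0.07
```

Call:
arm_command --pt "0 0.5 1" --pt "0 0.3 1" --pt "0 0.3 1" --pt "0 0.3 1" --twist '[0,0,0,0]'

```text
time_s: 21.82
tool_pos: [0.5528, -0.3605, 0.055]
tool_rot: [-178.4, -0.3, 86.4]
force: [-0.8, -0.2, 5.9]
grip_width: 0.0006
```

```bash
python3 - <<'E'
from h import *
go(557,-360,50,86.6)
E
```

```text
t 21.82 pos [ 0.5528 -0.3605  0.055 ] rot [-178.39   -0.33   86.44] F [-0.75 -0.16  5.94] w 0.0006 -> shift [0.07 0.43 0.49] twist -0.16
```

Call:
arm_command --pt "0 0.3 0.8" --pt "0 0.1 0.6" --pt "0 0 0.6" --twist '[0,0,0]'

```text
time_s: 22.2
tool_pos: [0.555, -0.3608, 0.0495]
tool_rot: [-178.3, -0.7, 86.4]
force: [-13.0, 9.1, 37.0]
grip_width: 0.0008
```

```bash
python3 - <<'E'
from h import *
go(557,-360,50,86.6)
E
```

```text
t 22.2 pos [ 0.555  -0.3608  0.0495] rot [-178.3    -0.66   86.42] F [-13.01   9.15  37.01] w 0.0008 -> shift [ 0.09  0.2  -0.05] twist -0.18
```

Call:
arm_command --pt "0 0 0.35" --pt "0 0 0.3" --twist '[0,0]'

```text
time_s: 22.45
tool_pos: [0.5547, -0.3607, 0.0504]
tool_rot: [-178.4, -0.8, 86.4]
force: [-6.4, 3.4, 17.0]
grip_width: 0.0006
```

```bash
python3 - <<'E'
from h import *
s=optics.read_camera("scene"); t=optics.read_camera("top")
for i in range(4): optics.read_camera("top")
go(557,-360,50,86.6)
p=[proj(c,(.556,-.36,.04)) for c in(t,s)]+[proj(c,(.553,-.047,.07)) for c in(t,s)]
f=lambda c,p: cv2.resize(cv2.copyMakeBorder(c["img"],50,50,50,50,0)[int(p[1])+5:int(p[1])+95,int(p[0])+5:int(p[0])+95],(300,300))
cv2.imwrite("pics/e.png",np.vstack([np.hstack([f(t,p[0]),f(s,p[1])]),np.hstack([f(t,p[2]),f(s,p[3])])]))
E
```

```text
t 22.75 pos [ 0.5547 -0.3607  0.0502] rot [-178.39   -0.8    86.41] F [-6.62  3.53 20.76] w 0.0007 -> shift [0.08 0.22 0.02] twist -0.19
```

View pics/e.png

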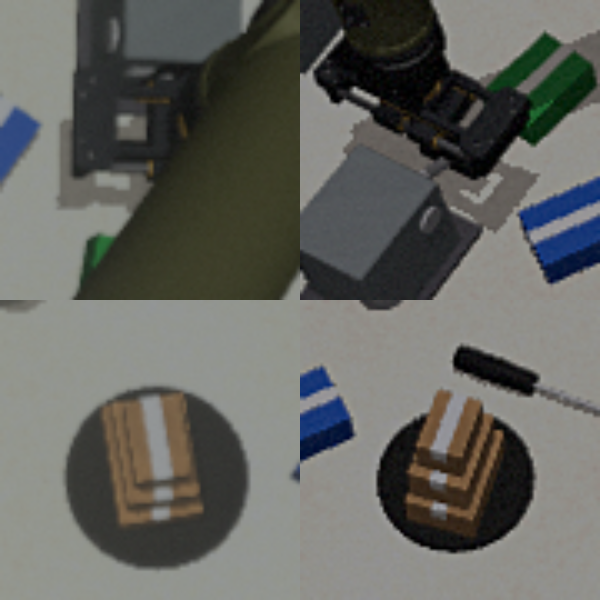

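The picture shows the column standing upright and the gripper on the bar in front of the console. TCP z of 50 mm puts the bar centre at 39 mm, which is the stop, and the push is steady at about 20 N. I'll hand it in.

```bash
python3 - <<'E'
from h import *
go(557,-360,50,86.6)
env.sign_off()
E
```

```text
t 22.75 pos [ 0.5547 -0.3607  0.0502] rot [-178.39   -0.8    86.41] F [-6.62  3.53 20.76] w 0.0007 -> shift [0.08 0.22 0.02] twist -0.19
the job is handed in; nothing more can be done
```

The column is built, the lever is held at its third click, and I handed the job in at 22.75 s of the 69 s allowed; sign-off gives no verdict.

- **Column:** The middle carton measured about 2 mm off centre on the large one. The small carton averaged about 2 mm off centre on the middle one. The two cameras disagreed by about 4–6 mm on the raised cartons, more than the stated calibration, partly because I picked the corners by hand. The last picture showed the column upright.
- **Lever:** The fingertip is at z = 50.2 mm, which puts the bar's centre at about 39 mm, its stop. The push held steady at about 17–21 N for the last 0.3 s before hand-in. It briefly read 37 N upward (about 40 N in all) at the stop before I eased it off. That was through the fingertips, and I don't know whether the 40 N limit on the arm and gripper body counts them.
- **Not measured:** I did not re-measure the large carton or the bystanders at the end, and the last picture covered only the lever and the column. The planned path kept clear of the bystanders.

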